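# Catch cedar shoe blocks from the dispenser

### The arm

A 6-joint arm with a two-finger parallel gripper is mounted at the origin on the work surface. World frame = base frame: x ahead of the robot, y to its left, z up, the work surface at z = 0. Lengths are in m, angles in rad, forces in N, time in s.
With the tool pointing down it reaches from about 0.3 to 1 m from the base axis. Payload 5.1 kg.
Tool frame: the origin (TCP) lies midway between the tips of the shut fingers; the grasp point (between the pads) lies 19 mm behind it (robot.tcp_to_grasp is the distance from the TCP to the grasp point, in m); z points along the fingers, y is the line along which they close (so a half turn about z gives the same grasp; the last joint's range is limited). The gripper opens to 95 mm and grips with 3 to 60 N. Pads are 20 mm wide; open, the fingers measure 119 mm over their backs; the gripper's body (75 mm by 180 mm) begins 59 mm behind the grasp point.
Start: joints at [1.044, 0.124, 1.65, -0, 1.367, -0.083], TCP at [0.279, 0.587, 0.175] pointing down, gripper open.
Joint ranges: [-2.61, 2.61], [-1.02, 2.33], [0.03, 2.71], [-1.35, 4.49], [0.32, 2.68], [-2.91, 2.91]. Speed limits (rad/s): [2.57, 2.57, 3.14, 3.14, 3.14, 3.14].

### API

Orientations are given as a rotation vector (axis times angle).
In Python, from plant import robot, optics, spotter gives the robot as it stands.
- The arm moves only by the tool move_arm, never from a script. Its argument "moves" is a list of rows, each a list of 7 numbers: the opening, from -1 (shut) to 1 (fully open), then the shift along the tool's x, y, z in cm, then the turn, a rotation vector about the tool's x, y, z in rad. In form: [[fingers, dx, dy, dz, ax, ay, az], ...]. A call has exactly 5 rows; each row is the pose to reach, as a shift and turn from the pose commanded when the call began, along the tool's axes at that moment; what a row does not reach only later rows make up. A row lasts 1/8 s, in which the tool goes at most 62.5 mm and 10.7 degrees, less where a joint would pass 70% of its speed; a pose out of reach is approached as far as the arm can. A call with a gripper value outside its range is refused whole. The fingers move at their own pace and stop on an object; "grip_force" is the grip in N (left out, the last holds). Time passes only in rows, so rows that repeat a pose let the fingers close, or fill a call up. It gives the time, the measured TCP pose, the force, the opening and the grip force at its end, in the units of the state.
- robot.sense(): the state, without advancing time (a new reading comes with each control period).
- optics.get_image(name): name is "scene" or "side" or "wrist"; returns a dict with "image" (420x560x3 uint8, blue, green, red), "z_map" (420x560 float32, m along the optical axis (not along the pixel's ray), 0 where there is no reading), "intrinsics" (3x3 intrinsics, pixels), "pose" (4x4, takes a point from camera to world coordinates). Camera axes: x right, y up, looking along -z (the intrinsics and any distortion apply to the point x, -y, -z); pixel columns grow to the right and rows downward; lengths in m; the calibration is good to about 2 mm. The wrist camera is an equidistant fisheye: a pixel r from the principal point sees the ray r / f radians off the axis. A picture is of the moment at which its call begins.
- robot.hand_in(): hands the job in; it is judged then, once.
Trained networks look in a picture, given as the dict that the camera call returned (one of the last four; its "shot" number tells which), for a name from the list of things; names that differ only in an ending like _2 or _b are one class to them, and where a whole thing is asked for, a point or a joint stands for the part that bears it (a point fixed in the world has none). Each returns a list of dicts, best first, with "score" (0 to 1); they miss things now and then, are a little off and sometimes report something else, mostly with a low value. They report only what shows in the picture. A call takes as long as a camera call. They do not tell look-alikes from the thing itself.
- spotter.silhouettes(picture, name): "region" (420x560 bool, what is visible of it) and "at" ([row, column] in pixels, amid what is visible of it).
- spotter.spot_point(picture, name): "at" ([row, column] in pixels: a listed point, or the origin of a listed thing).
The state is a dict: "time_s": time; "joint_positions": joint angles; "joint_velocities": joint speeds; "joint_torque": joint torques, N m; "tcp_pos": TCP position; "orientation": TCP orientation; "ft_force": force on the tool from outside, world axes, zero at the start; "wrist_torque": the same for the moment, N m; "grip_width": finger opening in m; "grasp_force": force on a finger pad.
Only numpy, scipy, OpenCV 4.12 (cv2) and the standard library are available. Lean on these libraries where they do the work, as an engineer would, in place of code of your own. Each camera call takes 0.05 s, during which the arm holds its last target. There are 200 camera calls.

### The job

Take the pale wooden dish with the handle from the tray, hold it under the mouth of the cedar-block dispenser and, with the dish, press the hanging paddle gently back so that all three blocks slide down the chute into it. Then set the dish with the three blocks in it back down flat on the tray and let go. Do not touch the blocks or the paddle with the gripper, and leave the bottles, the glasses and the other things on the cabinet where they stand.

Things in the scene. Friction and masses are not known exactly. Their poses are not given: they have to be found in the camera images.
- dish: loose open dish of pale wood with a straight handle. Bowl part 170 (x) x 120 (y) x 60 (z) mm outside, walls and floor 5 mm. Origin: centre of its underside; z up. The handle is a bar along -x, 22 mm wide (y), 24 mm tall, from the wall at x = -85 mm to x = -165 mm, its middle 40 mm above the underside. About 0.16 kg (may vary)
- tray: fixed wooden tray, 340 x 340 mm, rim 22 mm tall, floor 8 mm thick. Origin: centre of its underside. The dish starts on its floor; bottles and glasses stand along its +x side
- dispenser: fixed wooden dispenser with a sloping chute. Origin: on the table right below the lip of the chute; its front (where blocks come out) looks along its own -x, z up. Legs and foot only at x > 55 mm, so the space below the lip and in front is free
- lip (a point): middle of the chute's lower edge, 150 mm above the table. Open-topped smooth chute, 68 mm wide inside, metal floor rising 36 degrees towards the dispenser's +x. Blocks leave the lip at up to 1 m/s towards -x and drop from 20 mm behind to 100 mm in front of it: the dish spans that when it has pressed the gate to its stop
- hood_edge (a point): middle of the lower front edge of the hood, a board 55 mm wide and 12 mm thick, 231 mm above the table, over the centre line from here (180 mm in front of the lip) back to 35 mm behind the lip. A hand holding the dish handle below it must lean about 35 degrees, its body away from the dispenser
- gate (a joint): rocking steel gate on a cross pin 45 mm behind the lip, 140 mm above the table. 0 = closed: a blade stands 16 mm up across the lip. Pushing its paddle towards the dispenser's +x rocks the blade down; fully open at the hard stop, 0.75 rad; the blocks pass freely only near the stop. A spring returns it: 1.2 N at the paddle tip to start, 3.4 N at the stop
- paddle_tip (a point): middle of the lower edge of the gate's paddle, a steel plate 60 mm wide, 85 mm long, hanging from the pin. Closed it leans 0.75 rad forward, lower edge 13 mm in front of the lip and 78 mm above the table; at the stop it is upright, front face 43 mm behind the lip. A dish held with its underside 25 to 45 mm above the table meets it with its far wall and passes below the blade
- block1: loose cedar block, 40 (x) x 60 (y) x 32 (z) mm, 40 g, flat below with a rounded back, like a small loaf; origin: its centre; starts in the chute, first at the gate
- block2: loose cedar block, 40 (x) x 60 (y) x 32 (z) mm, 40 g, flat below with a rounded back, like a small loaf; origin: its centre; starts in the chute, second
- block3: loose cedar block, 40 (x) x 60 (y) x 32 (z) mm, 40 g, flat below with a rounded back, like a small loaf; origin: its centre; starts in the chute, third, highest
- bottle_a: green bottle, 56 mm across, 155 mm tall, with a twist cap, on the tray; not part of the job; origin: centre of its underside
- bottle_b: second green bottle, the same size; not part of the job; origin: centre of its underside
- glasses: four stacked shot glasses, 48 mm across, 116 mm tall together, on the tray; not part of the job; origin: centre of its underside
- keepsake: clear acrylic keepsake box on a wooden base, 120 x 170 x 114 mm, sliding door half open; not part of the job; origin: centre of its underside
- polish_tin: flat metal tin, 74 mm across, 26 mm tall; not part of the job; origin: centre of its underside
- shoe_brush: wooden shoe brush, 150 x 50 x 40 mm; not part of the job; origin: centre of its underside
- key_bowl: white ceramic bowl, 120 mm across, 50 mm tall; not part of the job; origin: centre of its underside
Mind the look-alikes: they are no part of the job. Leave any green or pink look-alike of the block3 alone.

How it is judged:
By the outcome, as a careful person would: the job done as asked, in the order asked, and still so for the second after the job is handed in, with the robot touching nothing.
It also fails if it takes over 58 s, if anything falls off the work surface, if the arm or the gripper's body presses on something with over 40 N, if the wrist force passes 120 N, or if a joint passes its speed limit or range.

## Working session

There is one attempt and no reset: what is moved stays moved. The work goes in short steps, Python scripts to look and compute and a tool call to move; the robot and the scene stay as the last step left them, time stands still between calls to the robot, and variables do not carry over. Pictures are saved under pics/ and viewed, at most 12 in all, crops included, and the job is handed in when it is done.

Besides the shell and the picture viewer there is one more tool, called by a JSON object that holds its "name" and its "arguments", one argument or row to a line. move_arm: Moves the arm, as the interface text tells. Its arguments: {"type":"object","properties":{"moves":{"type":"array"},"grip_force":{"type":"number"}},"required":["moves"]}

```bash
ls; mkdir -p pics; cat > h.py <<'E'
import numpy as np, cv2
from scipy.spatial.transform import Rotation as R
from plant import robot, optics, spotter
np.set_printoptions(precision=4,suppress=True)
def world(p,rc,d=None):
    r,c=int(round(rc[0])),int(round(rc[1])); K=p["intrinsics"]
    if d is None:
        w=p["z_map"][max(r-2,0):r+3,max(c-2,0):c+3]; w=w[w>0]; d=np.median(w) if len(w) else np.nan
    x=np.array([(rc[1]-K[0,2])/K[0,0]*d,-(rc[0]-K[1,2])/K[1,1]*d,-d,1])
    return (p["pose"]@x)[:3]
def ray(p,rc):
    a=p["pose"][:3,3]; b=world(p,rc,1.0)-a; return a,b/np.linalg.norm(b)
def tri(p,a,q,b):
    o1,d1=ray(p,a);o2,d2=ray(q,b)
    s=np.linalg.lstsq(np.c_[d1,-d2],o2-o1,rcond=None)[0]
    m1,m2=o1+s[0]*d1,o2+s[1]*d2
    return (m1+m2)/2,np.linalg.norm(m1-m2)
def cloud(p,mask):
    K=p["intrinsics"]; r,c=np.nonzero(mask&(p["z_map"]>0)); d=p["z_map"][r,c]
    X=np.c_[(c-K[0,2])/K[0,0]*d,-(r-K[1,2])/K[1,1]*d,-d,np.ones(len(d))]
    return (X@p["pose"].T)[:,:3]
E
python3 - <<'E'
from h import *
P={n:optics.get_image(n) for n in("scene","side")}
cv2.imwrite("pics/scene0.png",P["scene"]["image"]);cv2.imwrite("pics/side0.png",P["side"]["image"])
for n in ["dish","tray","dispenser","lip","hood_edge","paddle_tip","block1","bottle_a","glasses","keepsake","polish_tin","shoe_brush","key_bowl"]:
    S={}
    for v,p in P.items():
        try: L=spotter.spot_point(p,n)
        except Exception as e: print(n,v,e); continue
        S[v]=L
        for l in L[:4]: print(n,v,round(l["score"],2),np.round(l["at"]),world(p,l["at"]))
    if all(S.get(v) for v in P): print("   TRI",n,*tri(P["scene"],S["scene"][0]["at"],P["side"],S["side"][0]["at"]))
print(robot.sense())
E
```

```text
pics
dish scene 0.58 [178. 224.] [ 0.5148 -0.165   0.0145]
dish side 0.7 [311. 287.] [ 0.5055 -0.1685  0.0136]
   TRI dish [ 0.5096 -0.1669  0.01  ] 0.007223663320518155
tray scene 0.71 [176. 198.] [ 0.569  -0.2182  0.013 ]
tray scene 0.54 [177. 224.] [ 0.5121 -0.1665  0.0147]
tray side 0.69 [328. 318.] [ 0.5548 -0.2588  0.0431]
   TRI tray [ 0.5663 -0.2248  0.0036] 0.00092251391168235
dispenser scene 0.92 [272. 310.] [0.5679 0.2666 0.1269]
dispenser side 0.79 [214. 265.] [0.5322 0.2576 0.0002]
dispenser side 0.74 [239. 225.] [0.393  0.1208 0.0259]
   TRI dispenser [0.5277 0.2322 0.018 ] 0.00030793204492916837
lip scene 0.57 [244. 317.] [0.5475 0.259  0.2331]
lip side 0.96 [175. 262.] [0.4941 0.0818 0.2434]
   TRI lip [0.5179 0.2312 0.157 ] 0.005601011907745361
hood_edge scene 0.88 [176. 275.] [0.5007 0.0578 0.2447]
hood_edge side 0.62 [187. 262.] [0.5217 0.2427 0.1098]
   TRI hood_edge [0.4902 0.0491 0.2284] 0.005328963134625817
paddle_tip side 0.8 [206. 262.] [0.5278 0.2895 0.011 ]
block1 scene 0.89 [286. 264.] [0.6508 0.1911 0.0324]
block1 scene 0.79 [253. 332.] [0.5386 0.2996 0.2
[... 1462 characters left out ...]
9 0.3592 0.0053]
key_bowl side 0.72 [193. 305.] [0.6742 0.3126 0.0274]
key_bowl side 0.54 [202. 263.] [0.5354 0.3024 0.015 ]
   TRI key_bowl [ 0.6937  0.359  -0.005 ] 0.012114844586423711
{'time_s': 1.4, 'joint_positions': array([ 1.0444,  0.1238,  1.6503,  0.    ,  1.3675, -0.0826]), 'joint_velocities': array([ 0.001 , -0.0006, -0.0013, -0.0007, -0.001 , -0.0003]), 'joint_torque': array([  0.0004, -41.7574, -36.0219,   0.0775,   0.0429,  -0.    ]), 'tcp_pos': array([0.2791, 0.587 , 0.1746]), 'orientation': array([-0.6914, -3.0645,  0.    ]), 'ft_force': array([0.3049, 0.4289, 0.4285]), 'wrist_torque': array([ 0.0074, -0.0157, -0.0288]), 'grasp_force': 0.0, 'grip_width': 0.09508401791829031}
```

View pics/scene0.png

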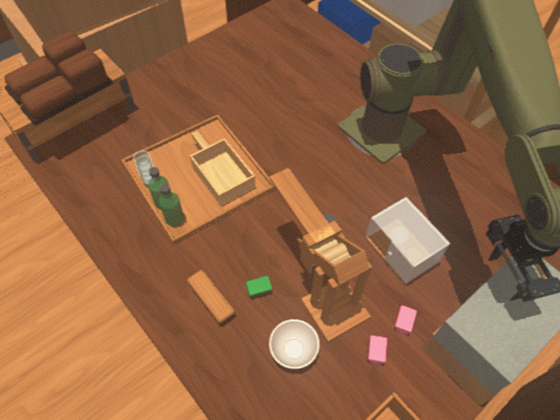

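View pics/side0.png

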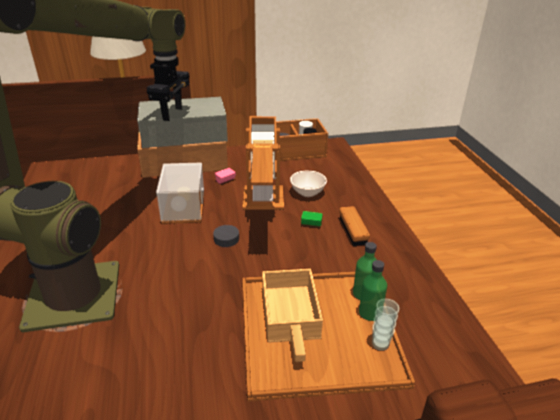

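Scene picture: dish at (178,224) with its handle towards (140,200). Dispenser hood runs from (176,275) to (235,325), with three cedar blocks in the chute at (253,332). The look-alikes are the green block at (286,264) and the pink ones at (318,404) and (350,373), all lying on the table, so I leave them alone. The bottles and glasses are left on the tray. In the side picture the dish is at (305,290) and the hood at (165,262). Next I fit the precise poses.

```bash
cat > fit.py <<'E'
from h import *
P={n:optics.get_image(n) for n in("scene","side")}
for v,p in P.items():
    L=spotter.silhouettes(p,"dish"); print(v,"dish",[(round(l["score"],2),np.round(l["at"]),int(l["region"].sum())) for l in L])
    C=cloud(p,cv2.dilate(L[0]["region"].astype(np.uint8),np.ones((5,5)))>0)
    rim=C[(C[:,2]>.055)&(C[:,2]<.08)]
    print(" z hist",np.histogram(C[:,2],bins=np.arange(0,.1,.008)))
    (c,s,a)=cv2.minAreaRect((C[C[:,2]>.02][:,:2]*1000).astype(np.float32)); print(" rect all>.02",c,s,a)
    # bowl rim only
    top=C[C[:,2]>.061]; h=top[top[:,1]>-.245]
    print(" rim",cv2.minAreaRect((h[:,:2]*1000).astype(np.float32)),"z",np.median(h[:,2]))
    hd=C[(C[:,2]>.04)&(C[:,1]<-.27)]; 
    if len(hd)>5: print(" handle mean",hd.mean(0),hd.min(0),hd.max(0), "top z",np.percentile(hd[:,2],90),"line",cv2.fitLine((hd[:,:2]*1000).astype(np.float32),cv2.DIST_HUBER,0,.01,.01).ravel())
    A=cloud(p,np.ones((420,560),bool))
    t=A[(A[:,2]>.236)&(A[:,2]<.252)&(abs(A[:,0]-.52)<.1)&(A[:,1]>0)&(A[:,1]<.24)]
    print(" hood n",len(t),cv2.minAreaRect((t[:,:2]*1000).astype(np.float32)),"z",np.median(t[:,2]))
    for n in("tray","bottle_a","glasses"):
        for l in spotter.silhouettes(p,n)[:2]:
            T=cloud(p,l["region"]); print(" ",n,round(l["score"],2),T.mean(0),cv2.minAreaRect((T[:,:2]*1000).astype(np.float32)),"zmax",np.percentile(T[:,2],98))
    np.save(v+"_A.npy",A)
E
python3 fit.py
```

```text
scene dish [(0.87, array([170., 219.]), 2774), (0.64, array([182., 158.]), 421)]
 z hist (array([ 136, 1234,  551,  163,  200,  178,  203,  303,  352,   67,    0,
          0]), array([0.   , 0.008, 0.016, 0.024, 0.032, 0.04 , 0.048, 0.056, 0.064,
       0.072, 0.08 , 0.088, 0.096]))
 rect all>.02 (503.5888977050781, -202.0708770751953) (258.59710693359375, 144.17578125) 75.30111694335938
 rim ((512.391357421875, -165.12857055664062), (170.90420532226562, 122.2552719116211), 84.2168197631836) z 0.068429274666847
 handle mean [ 0.5007 -0.3013  0.0602] [ 0.4849 -0.3339  0.0432] [ 0.5126 -0.271   0.071 ] top z 0.06487909292878946 line [   0.0515    0.9987  501.2779 -301.2343]
 hood n 1627 ((508.6718444824219, 150.0008544921875), (199.9475860595703, 71.79292297363281), 76.70470428466797) z 0.24455019614280826
  tray 0.56 [ 0.5733 -0.2237  0.0128] ((560.9129028320312, -236.2845458984375), (366.1689453125, 349.2060852050781), 83.57696533203125) zmax 0.02701473890254814
  bottle_a 0.75 [ 0.7118 -0.1277  0.0936] ((707.8716430664062, -137.60447692871094), (50.225711822509766, 53.7908706665039
[... 1144 characters left out ...]
2349243164) z 0.2433854654218438
  tray 0.84 [ 0.556  -0.2828  0.0101] ((567.467529296875, -217.0265350341797), (369.1334533691406, 339.40399169921875), 83.52271270751953) zmax 0.023433418403147867
  bottle_a 0.77 [ 0.6909 -0.2215  0.0946] ((753.382080078125, -137.5184326171875), (239.83201599121094, 53.44761657714844), 53.58880615234375) zmax 0.16466921846763355
  bottle_a 0.55 [ 0.6948 -0.15    0.0993] ((723.1884765625, -90.2323989868164), (248.95892333984375, 49.759010314941406), 63.228885650634766) zmax 0.16451916531191646
  glasses 0.81 [ 0.685  -0.3077  0.0808] ((720.1038818359375, -245.44813537597656), (177.35455322265625, 49.10641098022461), 61.59293746948242) zmax 0.1250283172677135
```

```bash
python3 - <<'E'
from h import *
for v in("scene","side"):
    A=np.load(v+"_A.npy")
    print(v)
    t=A[(A[:,2]>.238)&(A[:,2]<.250)&(abs(A[:,0]-.52)<.1)&(A[:,1]>0)&(A[:,1]<.27)]
    print("front y",np.percentile(t[:,1],[1,3]))
    M=[]
    for y in np.arange(.05,.25,.02):
        s=t[abs(t[:,1]-y)<.01]; 
        if len(s)>15:
            a,b=np.percentile(s[:,0],[2,98]); print(round(y,2),len(s),a,b,(a+b)/2,b-a, np.median(s[:,2])); M.append((y,(a+b)/2,b-a))
    M=np.array(M); M=M[(M[:,2]>.045)&(M[:,2]<.062)]; print(np.polyfit(M[:,0],M[:,1],1))
    # foot & legs of the dispenser
    f=A[(A[:,2]>.006)&(A[:,2]<.03)&(abs(A[:,0]-.53)<.09)&(A[:,1]>.22)&(A[:,1]<.42)]
    print("foot",len(f),cv2.minAreaRect((f[:,:2]*1000).astype(np.float32)) if len(f) else 0)
S=robot.sense();print(R.from_rotvec(S["orientation"]).as_matrix())
print([x for x in dir(robot) if x[0]!="_"])
p=optics.get_image("scene");r=p["image"]
cv2.imwrite("pics/crop1.png",cv2.resize(r[150:350,180:400],None,fx=3.5,fy=3,interpolation=cv2.INTER_CUBIC)[:600,:800])
E
```

```text
scene
front y [0.0551 0.0615]
0.05 48 0.46333247639249864 0.5131901249175844 0.48826130065504153 0.049857648525085785 0.2439601143824528
0.07 156 0.46271230191340523 0.5175025327095024 0.4901074173114538 0.054790230796097183 0.2446900798780045
0.09 158 0.46642047764298705 0.5211203341548879 0.4937704058989375 0.054699856511900846 0.24467536340003138
0.11 164 0.4700613665883313 0.5245744374680018 0.49731790202816656 0.0545130708796705 0.2444995252429245
0.13 156 0.4738063999128498 0.5285887983529026 0.5011975991328762 0.05478239844005284 0.24494089181055934
0.15 174 0.47725277516822623 0.5320874706639441 0.5046701229160852 0.0548346954957179 0.24505910716845558
0.17 170 0.481760537114522 0.5356061783369562 0.5086833577257391 0.05384564122243424 0.24458401189990198
0.19 177 0.4854601871331763 0.5402791894149022 0.5128696882740392 0.05481900228172587 0.24436782472684526
0.21 186 0.48890697416289663 0.5437519349911242 0.5163294545770104 0.05484496082822754 0.24406394570616963
0.23 215 0.4925056265490948 0.5633073468915674 0.5279064867203311 0.07080172034247256 0.244190077716111
[0.1814 0
[... 759 characters left out ...]
66 0.24341400748795217
0.17 74 0.481789229153742 0.536198455168483 0.5089938421611124 0.05440922601474096 0.24339787576570748
0.19 70 0.4873747906415625 0.5398678692747987 0.5136213299581807 0.052493078633236157 0.24339236914215362
0.21 70 0.4904373558108144 0.5441048028044049 0.5172710793076096 0.053667446993590495 0.24365344496297675
0.23 100 0.4871615217581112 0.5642003663591146 0.525680944058613 0.07703884460100341 0.24345010381543392
[0.1957 0.4761]
foot 483 ((549.3994140625, 342.3034362792969), (135.59658813476562, 145.71939086914062), 81.23941802978516)
[[-0.9031  0.4294  0.    ]
 [ 0.4294  0.9031  0.0001]
 [ 0.      0.0001 -1.    ]]
['MotionError', 'hand_in', 'sense', 'tcp_to_grasp']
```

View pics/crop1.png

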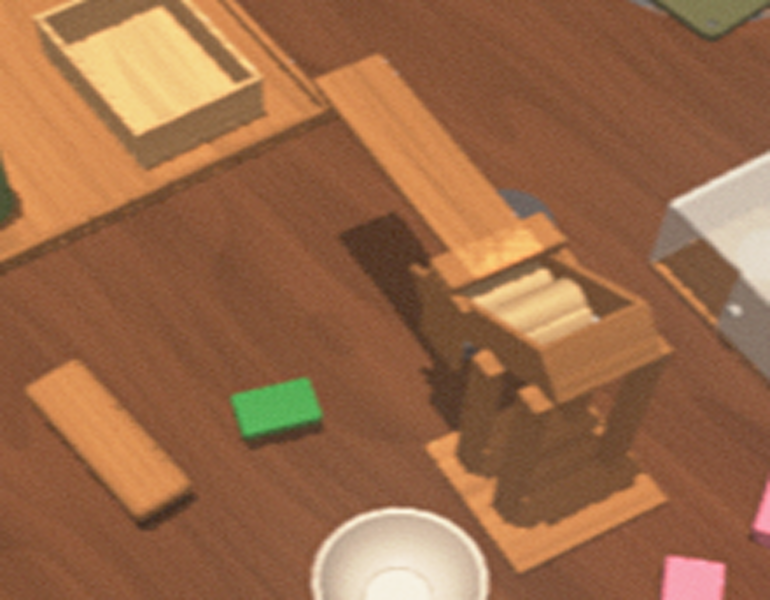

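The crop confirms three pale cedar blocks in the chute. The green block lies loose on the table and is not one of them. Measured poses:
- Dish centre (0.513, -0.166), yaw 84°.
- Lip (0.519, 0.231), with the dispenser +x at 79.4°.

Planning the moves next.

```bash
cat > plan.py <<'E'
from h import *
D=np.r_[.513,-.166,.008]; YD=np.radians(84.1); L=np.r_[.519,.231,0]; YG=np.radians(79.4); LEAN=np.radians(35); GX=-.112
def ori(yaw,lean=LEAN):
    u=np.r_[np.cos(yaw),np.sin(yaw),0]; z=np.sin(lean)*u-np.cos(lean)*np.r_[0,0,1]
    y=np.r_[np.sin(yaw),-np.cos(yaw),0]
    return np.c_[np.cross(y,z),y,z]
def tcp(dish,yaw):   # TCP for a held dish with origin at dish
    u=np.r_[np.cos(yaw),np.sin(yaw),0]; Rm=ori(yaw)
    return dish+GX*u+np.r_[0,0,.040]+.019*Rm[:,2],Rm
def hop(p0,R0,p1,R1):
    return np.round(R0.T@(p1-p0)*100,2),np.round(R.from_matrix(R0.T@R1).as_rotvec(),3)
def now():
    s=robot.sense(); return s["tcp_pos"],R.from_rotvec(s["orientation"]).as_matrix()
E
python3 - <<'E'
from plan import *
p,r=now(); 
w=optics.get_image("wrist")["pose"]; print("cam in tool",r.T@(w[:3,3]-p))
g,Rg=tcp(D,YD); pre=g-.12*Rg[:,2]; print(g,pre)
W=[("up",np.r_[.30,.48,.42],r),("mid",np.r_[.38,.20,.45],ori(np.radians(115),.1)),("over",np.r_[.46,-.10,.42],ori(YD,.35)),("pre+",pre+[0,0,.10],Rg),("pre",pre,Rg),("grasp",g,Rg)]
for n,q,Rq in W:
    print(n,q,*hop(p,r,q,Rq)); p,r=q,Rq
E
```

```text
cam in tool [ 0.071  -0.0008 -0.2098]
[ 0.5026 -0.2666  0.0324] [ 0.4955 -0.335   0.1307]
up [0.3  0.48 0.42] [ -6.48  -8.77 -24.53] [0. 0. 0.]
mid [0.38 0.2  0.45] [-19.25 -21.85  -3.  ] [-0.035  0.096  0.69 ]
over [ 0.46 -0.1   0.42] [-30.72  -5.43  -0.07] [-0.121  0.244  0.527]
pre+ [ 0.4955 -0.335   0.2307] [-28.11   5.95   9.89] [-0.     0.261 -0.   ]
pre [ 0.4955 -0.335   0.1307] [-5.74  0.    8.19] [0. 0. 0.]
grasp [ 0.5026 -0.2666  0.0324] [-0.  0. 12.] [0. 0. 0.]
```

```bash
sed -i 's/LEAN=np.radians(35); GX=-.112/LEAN=np.radians(40); GX=-.115/' plan.py
python3 - <<'E'
from plan import *
p,r=now(); 
g,Rg=tcp(D,YD); pre=g-.12*Rg[:,2]; print(g,pre)
W=[("up",np.r_[.30,.48,.42],r),("mid",np.r_[.38,.20,.45],ori(np.radians(115),.1)),("over",np.r_[.46,-.10,.42],ori(YD,.35)),("pre+",pre+[0,0,.10],Rg),("pre",pre,Rg),("grasp",g,Rg)]
for n,q,Rq in W:
    print(n,q,*hop(p,r,q,Rq)); p,r=q,Rq
E
```

```text
[ 0.5024 -0.2682  0.0334] [ 0.4945 -0.345   0.1254]
up [0.3  0.48 0.42] [ -6.48  -8.77 -24.54] [0. 0. 0.]
mid [0.38 0.2  0.45] [-19.25 -21.85  -3.  ] [-0.035  0.096  0.69 ]
over [ 0.46 -0.1   0.42] [-30.72  -5.43  -0.07] [-0.121  0.244  0.527]
pre+ [ 0.4945 -0.345   0.2254] [-29.23   5.95  10.05] [-0.     0.348 -0.   ]
pre [ 0.4945 -0.345   0.1254] [-6.43  0.    7.66] [0. 0. 0.]
grasp [ 0.5024 -0.2682  0.0334] [-0.  0. 12.] [0. 0. 0.]
```

{"name": "move_arm", "arguments": {
  "moves": [
    [1,-1.3,-1.8,-5,0,0,0],
    [1,-2.6,-3.5,-10,0,0,0],
    [1,-3.9,-5.3,-15,0,0,0],
    [1,-5.2,-7,-20,0,0,0],
    [1,-6.5,-8.8,-24.5,0,0,0]
  ],
  "grip_force": 60
}}

```text
time_s: 2.62
tcp_pos: [0.3001, 0.4789, 0.4219]
orientation: [0.691, 3.064, 0.002]
ft_force: [0.3, -0.1, 0.1]
grip_width: 0.095
grasp_force: 0.0
```

{"name": "move_arm", "arguments": {
  "moves": [
    [1,-3.9,-4.4,-0.6,-0.007,0.02,0.14],
    [1,-7.7,-8.8,-1.2,-0.014,0.04,0.28],
    [1,-11.6,-13.1,-1.8,-0.02,0.06,0.41],
    [1,-15.4,-17.5,-2.4,-0.03,0.08,0.55],
    [1,-19.3,-21.9,-3,-0.035,0.096,0.69]
  ]
}}

```text
time_s: 3.25
tcp_pos: [0.3803, 0.1972, 0.4501]
orientation: [-1.648, -2.575, -0.085]
ft_force: [0.8, -0.3, 0.4]
grip_width: 0.0954
grasp_force: 0.0
```

{"name": "move_arm", "arguments": {
  "moves": [
    [1,-6.1,-1.1,0,-0.024,0.05,0.105],
    [1,-12.3,-2.2,0,-0.048,0.1,0.21],
    [1,-18.4,-3.3,0,-0.073,0.146,0.316],
    [1,-24.6,-4.3,0,-0.097,0.195,0.42],
    [1,-30.7,-5.4,0,-0.121,0.244,0.527]
  ]
}}

```text
time_s: 3.88
tcp_pos: [0.4606, -0.1029, 0.4192]
orientation: [-2.145, -1.927, -0.383]
ft_force: [1.0, 0.7, -0.7]
grip_width: 0.095
grasp_force: 0.0
```

{"name": "move_arm", "arguments": {
  "moves": [
    [1,-5.8,1.2,2,0,0.07,0],
    [1,-11.7,2.4,4,0,0.14,0],
    [1,-17.5,3.6,6,0,0.21,0],
    [1,-23.4,4.8,8,0,0.28,0],
    [1,-29.2,6,10,0,0.348,0]
  ]
}}

```text
time_s: 4.5
tcp_pos: [0.4955, -0.3459, 0.225]
orientation: [-1.92, -1.732, -0.702]
ft_force: [0.1, 0.8, 1.2]
grip_width: 0.0955
grasp_force: 0.0
```

```bash
python3 - <<'E'
from plan import *
p,r=now(); g,Rg=tcp(D,YD); pre=g-.12*Rg[:,2]
print(p,hop(p,r,pre,Rg),hop(p,r,g,Rg),robot.sense()["joint_positions"])
E
```

```text
[ 0.4955 -0.3459  0.225 ] (array([-6.36, -0.12,  7.67]), array([ 0.002, -0.002,  0.001])) (array([-6.38, -0.15, 19.67]), array([ 0.002, -0.002,  0.001])) [-0.9416  0.316   1.473   0.47    1.8766 -0.8168]
```

{"name": "move_arm", "arguments": {
  "moves": [
    [1,-2,0,2.5,0,0,0],
    [1,-4,-0.1,5,0,0,0],
    [1,-6.4,-0.1,7.7,0,0,0],
    [1,-6.4,-0.1,10,0,0,0],
    [1,-6.4,-0.1,12,0,0,0]
  ]
}}

```text
time_s: 5.12
tcp_pos: [0.4977, -0.3148, 0.0926]
orientation: [-1.92, -1.733, -0.7]
ft_force: [0.1, -0.6, -0.4]
grip_width: 0.0952
grasp_force: 0.0
```

```bash
python3 - <<'E'
from plan import *
p,r=now(); g,Rg=tcp(D,YD); print(p,hop(p,r,g,Rg))
c=optics.get_image("wrist"); cv2.imwrite("pics/w1.png",c["image"])
E
```

```text
[ 0.4977 -0.3148  0.0926] (array([-0.22, -0.01,  7.54]), array([ 0.001, -0.001,  0.001]))
```

View pics/w1.png

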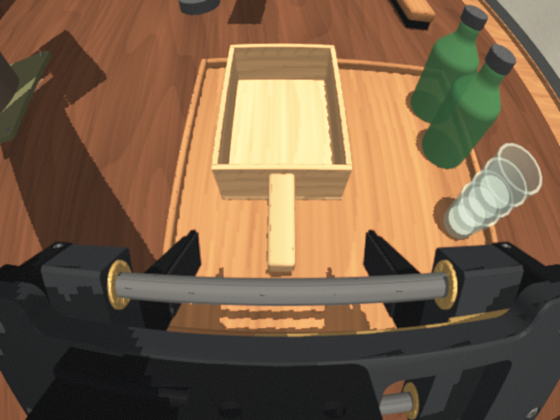

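The wrist view shows the handle centred at (220,282) between the open fingers at (265,190) and (265,375), and pointing straight along the view. I descend and grip.

{"name": "move_arm", "arguments": {
  "moves": [
    [1,-0.1,0,2.5,0,0,0],
    [1,-0.2,0,5,0,0,0],
    [1,-0.2,0,7.5,0,0,0],
    [1,-0.2,0,7.5,0,0,0],
    [-1,-0.2,0,7.5,0,0,0]
  ],
  "grip_force": 60
}}

```text
time_s: 5.8
tcp_pos: [0.503, -0.2703, 0.0357]
orientation: [-1.921, -1.735, -0.7]
ft_force: [-0.0, -0.7, 0.5]
grip_width: 0.0892
grasp_force: 0.0
```

{"name": "move_arm", "arguments": {
  "moves": [
    [-1,0,0,0,0,0,0],
    [-1,0,0,0,0,0,0],
    [-1,0,0,0,0,0,0],
    [-1,0,0,0,0,0,0],
    [-1,0,0,0,0,0,0]
  ]
}}

```text
time_s: 6.42
tcp_pos: [0.5022, -0.2694, 0.0341]
orientation: [-1.92, -1.732, -0.7]
ft_force: [0.4, -0.7, -0.0]
grip_width: 0.0406
grasp_force: 0.0
```

```bash
python3 - <<'E'
from plan import *
p,r=now(); g,Rg=tcp(D,YD); print(p,hop(p,r,g,Rg),robot.sense()["ft_force"],robot.sense()["wrist_torque"])
q=p+[0,0,.09]; u=np.r_[np.cos(YG),np.sin(YG),0]
print("lift",hop(p,r,q,Rg))
far,Rf=tcp(L-.17*u+[0,0,.09],YG)
far2,_=tcp(L-.17*u+[0,0,.035],YG); s0,_=tcp(L-.115*u+[0,0,.035],YG); s1,_=tcp(L-.042*u+[0,0,.035],YG)
print("far",far,hop(q,Rg,far,Rf),"down",hop(far,Rf,far2,Rf),"near",hop(far2,Rf,s0,Rf),"stop",hop(s0,Rf,s1,Rf),s1)
E
```

```text
[ 0.5022 -0.2694  0.0341] (array([0.05, 0.01, 0.13]), array([ 0.   , -0.001,  0.   ])) [ 0.4128 -0.6785 -0.0434] [-0.4121  0.138   0.0333]
lift (array([ 5.79,  0.  , -6.89]), array([ 0.   , -0.001,  0.   ]))
far [ 0.4688 -0.0371  0.1154] (array([16.88, -5.71, 15.3 ]), array([-0.053,  0.   ,  0.063])) down (array([-3.54,  0.  ,  4.21]), array([0., 0., 0.])) near (array([ 4.21, -0.  ,  3.54]), array([0., 0., 0.])) stop (array([ 5.59, -0.  ,  4.69]), array([0., 0., 0.])) [0.4924 0.0887 0.0604]
```

{"name": "move_arm", "arguments": {
  "moves": [
    [-1,0,0,0,0,0,0],
    [-1,0,0,0,0,0,0],
    [-1,0,0,0,0,0,0],
    [-1,0,0,0,0,0,0],
    [-1,0,0,0,0,0,0]
  ]
}}

```text
time_s: 7.05
tcp_pos: [0.5025, -0.2697, 0.0347]
orientation: [-1.921, -1.733, -0.7]
ft_force: [0.6, -0.7, 2.7]
grip_width: 0.0005
grasp_force: 1.4
```

{"name": "move_arm", "arguments": {
  "moves": [
    [-1,0.6,0,-0.7,0,0,0],
    [-1,1.8,0,-2.1,0,0,0],
    [-1,3.2,0,-3.8,0,0,0],
    [-1,4.7,0,-5.6,0,0,0],
    [-1,5.8,0,-6.9,0,0,0]
  ]
}}

```text
time_s: 7.68
tcp_pos: [0.5027, -0.27, 0.1269]
orientation: [-1.922, -1.735, -0.7]
ft_force: [-0.5, 0.3, -0.7]
grip_width: 0.0001
grasp_force: 0.0
```

```bash
python3 - <<'E'
from plan import *
s=robot.sense(); print(s["tcp_pos"],s["ft_force"],s["wrist_torque"],s["grasp_force"],s["grip_width"])
P={n:optics.get_image(n) for n in("side","wrist")}
cv2.imwrite("pics/l1.png",np.hstack([P["side"]["image"][150:,130:430],P["wrist"]["image"][:270,60:500]]))
p=P["side"]; l=spotter.silhouettes(p,"dish")[0]
C=cloud(p,cv2.dilate(l["region"].astype(np.uint8),np.ones((5,5)))>0)
u=np.r_[np.cos(YD),np.sin(YD)]; e=C[:,:2]@u
for a in np.arange(-.26,-.04,.03):
    m=(abs(e-a)<.015)&(C[:,2]>.08); print(round(a,2),m.sum(),np.percentile(C[m,2],[10,50,95]) if m.sum()>5 else 0)
E
```

```text
[ 0.5027 -0.27    0.1269] [-0.5454  0.3115 -0.6949] [-0.4052  0.0887 -0.0484] 0.0 6.314942223567392e-05
-0.26 0 0
-0.23 0 0
-0.2 0 0
-0.17 0 0
-0.14 0 0
-0.11 0 0
-0.08 0 0
-0.05 0 0
```

View pics/l1.png

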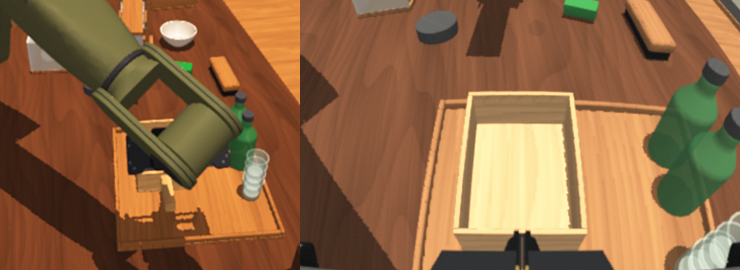

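The fingers closed to 0, so the grasp missed the handle. I'll look at where the dish is now.

```bash
python3 - <<'E'
from plan import *
P={n:optics.get_image(n) for n in("scene","side")}
for v,p in P.items():
    for l in spotter.silhouettes(p,"dish")[:2]:
        C=cloud(p,cv2.dilate(l["region"].astype(np.uint8),np.ones((5,5)))>0)
        C=C[(C[:,2]<.08)&(C[:,2]>.02)]
        print(v,round(l["score"],2),np.round(l["at"]),len(C))
        if len(C)<50: continue
        h=C[(C[:,2]>.061)&(C[:,1]>-.245)]; print(" rim",len(h),cv2.minAreaRect((h[:,:2]*1000).astype(np.float32)))
        hd=C[(C[:,2]>.03)&(C[:,1]<-.262)]; print(" handle",len(hd)); 
        if len(hd)>5: print(hd.mean(0),hd.min(0),hd.max(0),np.percentile(hd[:,2],[50,90]))
cv2.imwrite("pics/s2.png",np.hstack([cv2.resize(P["scene"]["image"][100:250,100:290],None,fx=2.1,fy=2.4),cv2.resize(P["side"]["image"][230:410,230:430],None,fx=2,fy=2)]) if 0 else np.hstack([cv2.resize(P["scene"]["image"][100:250,100:290],(400,360)),cv2.resize(P["side"]["image"][240:400,230:410],(400,360))]))
E
```

```text
scene 0.87 [171. 224.] 1593
 rim 356 ((512.0367431640625, -166.04708862304688), (169.15966796875, 123.24366760253906), 83.92765808105469)
 handle 158
[ 0.5016 -0.2975  0.0599] [ 0.4847 -0.3355  0.0369] [ 0.5608 -0.2627  0.0687] [0.0612 0.0658]
side 0.59 [332. 288.] 1056
 rim 123 ((522.0615844726562, -89.0821533203125), (8.86770248413086, 86.59112548828125), 84.92375946044922)
 handle 382
[ 0.4977 -0.3057  0.0573] [ 0.4849 -0.3371  0.0372] [ 0.5129 -0.2621  0.0638] [0.0595 0.062 ]
```

View pics/s2.png

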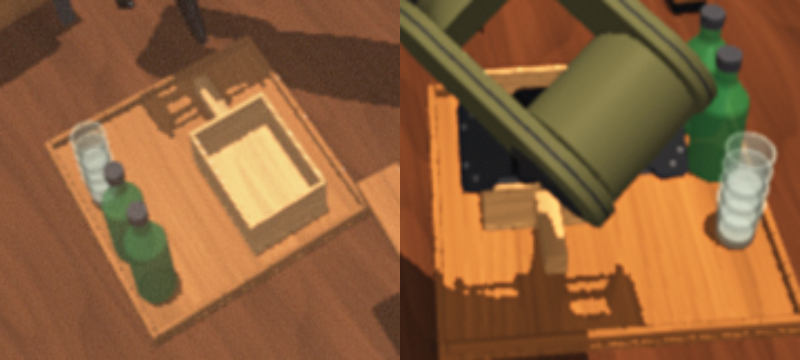

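```bash
python3 - <<'E'
from plan import *
c=optics.get_image("wrist"); K=c["intrinsics"]; pz=c["z_map"]; print(K,pz.shape)
r,cc=np.mgrid[0:420,0:560]; dx=(cc-K[0,2])/K[0,0]; dy=(r-K[1,2])/K[1,1]; th=np.hypot(dx,dy)
k=np.where(th>0,np.tan(th)/np.maximum(th,1e-9),1)
X=np.stack([dx*k*pz,-dy*k*pz,-pz,np.ones_like(pz)],-1)@c["pose"].T
p,Rm=now(); T=(X[...,:3]-p)@Rm
m=(pz>0)&(abs(T[...,1])<.03)&(abs(T[...,0])<.03)&(T[...,2]<.01)&(T[...,2]>-.12)
print(m.sum()); Q=T[m]; i=np.argsort(-Q[:,2])[:12]; print(Q[i])
for z in np.arange(-.1,.01,.01):
    s=Q[abs(Q[:,2]-z)<.005]; print(round(z,2),len(s),s.min(0) if len(s) else "",s.max(0) if len(s) else "")
np.save("T.npy",T); 
# dish handle in world from wrist
W=X[...,:3]; m=(pz>0)&(W[...,2]>.03)&(W[...,2]<.08)&(W[...,1]<-.255)&(W[...,1]>-.34)&(abs(W[...,0]-.5)<.03)
print("handle seen",m.sum(),W[m].mean(0) if m.sum() else "")
print(robot.sense()["time_s"])
E
```

```text
[[325.1923   0.     281.7223]
 [  0.     325.1923 203.0348]
 [  0.       0.       1.    ]] (420, 560)
929
[[ 0.009   0.0025 -0.0396]
 [ 0.0092  0.0008 -0.0402]
 [ 0.0104  0.003  -0.0402]
 [ 0.0093  0.0019 -0.0404]
 [ 0.0093 -0.0003 -0.0405]
 [ 0.0093  0.0002 -0.0405]
 [ 0.0105 -0.0031 -0.0406]
 [ 0.0106 -0.0025 -0.0409]
 [ 0.0107 -0.002  -0.041 ]
 [ 0.0101 -0.0009 -0.0411]
 [ 0.0096  0.0014 -0.0412]
 [ 0.0108 -0.0036 -0.0413]]
-0.1 90 [-0.0116 -0.0007 -0.1048] [-0.0028  0.0029 -0.095 ]
-0.09 88 [-0.0121  0.     -0.095 ] [ 0.0107  0.0035 -0.0852]
-0.08 116 [ 0.0084 -0.0014 -0.0847] [ 0.0111  0.0036 -0.075 ]
-0.07 189 [ 0.0086 -0.0074 -0.0749] [ 0.0115  0.0095 -0.065 ]
-0.06 245 [ 0.0086 -0.007  -0.065 ] [ 0.0113  0.0096 -0.055 ]
-0.05 144 [ 0.0087 -0.0059 -0.055 ] [ 0.0113  0.0081 -0.0452]
-0.04 55 [ 0.009  -0.0036 -0.0449] [ 0.0112  0.0058 -0.0396]
-0.03 0  
-0.02 0  
-0.01 0  
-0.0 0  
handle seen 322 [ 0.5171 -0.2726  0.0557]
8.075
```

```bash
python3 - <<'E'
from plan import *
print(robot.tcp_to_grasp)
T=np.load("T.npy"); p,Rm=now(); W=T@Rm.T+p
for (a,b) in [((.55,.60),(-.25,-.1)),((.47,.55),(-.2,-.12))]:
    m=(W[...,0]>a[0])&(W[...,0]<a[1])&(W[...,1]>b[0])&(W[...,1]<b[1]); print(m.sum(),np.percentile(W[m][:,2],[5,25,50,75,95]))
m=(W[...,2]>.055)&(W[...,2]<.09)&(W[...,1]>-.26)&(W[...,1]<-.06)&(abs(W[...,0]-.513)<.08)
print(np.median(W[m][:,2]),cv2.minAreaRect((W[m][:,:2]*1000).astype(np.float32)))
m=(W[...,2]>.13)&(W[...,2]<.18)&(W[...,1]<-.15); Q=W[m]; print(len(Q))
# finger in scene view
s=optics.get_image("side"); A=cloud(s,np.ones((420,560),bool)); t=(A-p)@Rm
s2=optics.get_image("scene"); B=cloud(s2,np.ones((420,560),bool)); t2=(B-p)@Rm
for q in(t,t2):
    q=q[(abs(q[:,0])<.025)&(abs(q[:,1])<.03)&(q[:,2]>-.12)&(q[:,2]<.03)]; print(len(q),np.sort(q[:,2])[-6:] if len(q) else "")
E
```

```text
0.0188
4687 [0.007  0.0085 0.0129 0.0425 0.0678]
4226 [0.0116 0.0122 0.0126 0.0131 0.0138]
0.06697822627068875 ((513.789306640625, -170.71730041503906), (171.85304260253906, 120.95504760742188), 84.00437927246094)
2040
0 
251 [-0.0439 -0.0436 -0.0433 -0.0432 -0.0429 -0.0419]
```

Both cameras put the real fingertips about 41 mm behind the reported TCP along tool z. Shut on the handle, the fingers were therefore above its top, which explains the clean miss; the dish has not moved. I'll correct for this offset, and lean a bit more to keep the camera clear of the hood.

```bash
sed -i 's/LEAN=np.radians(40); GX=-.115/LEAN=np.radians(47); GX=-.118/; s/+.019\*Rm/+.060*Rm/' plan.py
python3 - <<'E'
from plan import *
p,r=now(); g,Rg=tcp(D,YD); pre=g-.10*Rg[:,2]; print(p,g,pre)
print(hop(p,r,pre,Rg),hop(pre,Rg,g,Rg))
E
```

```text
[ 0.5018 -0.269   0.1234] [ 0.5054 -0.2397  0.0071] [ 0.4979 -0.3125  0.0753]
(array([-6.44,  0.06,  0.87]), array([-0.001,  0.121, -0.   ])) (array([ 0.,  0., 10.]), array([0., 0., 0.]))
```

{"name": "move_arm", "arguments": {
  "moves": [
    [1,-2,0,-1,0,0.04,0],
    [1,-4,0,-1,0,0.08,0],
    [1,-6,0,0,0,0.12,0],
    [1,-6.4,0.1,0.9,0,0.121,0],
    [1,-6.4,0.1,0.9,0,0.121,0]
  ]
}}

```text
time_s: 8.8
tcp_pos: [0.4985, -0.3113, 0.0755]
orientation: [-1.837, -1.657, -0.799]
ft_force: [1.1, 0.5, -0.1]
grip_width: 0.0448
grasp_force: 0.0
```

{"name": "move_arm", "arguments": {
  "moves": [
    [1,0,0,0,0,0,0],
    [1,0,0,0,0,0,0],
    [1,0,0,0,0,0,0],
    [1,0,0,0,0,0,0],
    [1,0,0,0,0,0,0]
  ]
}}

```text
time_s: 9.43
tcp_pos: [0.4988, -0.3125, 0.0764]
orientation: [-1.838, -1.659, -0.799]
ft_force: [0.5, -0.4, 0.5]
grip_width: 0.0931
grasp_force: 0.0
```

```bash
python3 - <<'E'
from plan import *
p,r=now(); g,Rg=tcp(D,YD); print(p,hop(p,r,g,Rg),robot.sense()["grip_width"],robot.sense()["ft_force"])
E
```

```text
[ 0.4988 -0.3125  0.0764] (array([-0.08, -0.1 , 10.07]), array([0.   , 0.001, 0.001])) 0.09309238454434429 [ 0.5338 -0.4294  0.4698]
```

{"name": "move_arm", "arguments": {
  "moves": [
    [1,0,-0.1,3,0,0,0],
    [1,-0.1,-0.1,6,0,0,0],
    [1,-0.1,-0.1,8.5,0,0,0],
    [1,-0.1,-0.1,10.1,0,0,0],
    [-1,-0.1,-0.1,10.1,0,0,0]
  ],
  "grip_force": 60
}}

```text
time_s: 10.05
tcp_pos: [0.5049, -0.2385, 0.0059]
orientation: [-1.837, -1.658, -0.798]
ft_force: [-0.2, -0.5, 0.8]
grip_width: 0.0892
grasp_force: 0.0
```

{"name": "move_arm", "arguments": {
  "moves": [
    [-1,0,0,0,0,0,0],
    [-1,0,0,0,0,0,0],
    [-1,0,0,0,0,0,0],
    [-1,0,0,0,0,0,0],
    [-1,0,0,0,0,0,0]
  ]
}}

```text
time_s: 10.68
tcp_pos: [0.5053, -0.2398, 0.0067]
orientation: [-1.839, -1.659, -0.799]
ft_force: [0.5, -0.2, 0.5]
grip_width: 0.0406
grasp_force: 0.0
```

{"name": "move_arm", "arguments": {
  "moves": [
    [-1,0,0,0,0,0,0],
    [-1,0,0,0,0,0,0],
    [-1,0,0,0,0,0,0],
    [-1,0,0,0,0,0,0],
    [-1,0,0,0,0,0,0]
  ]
}}

```text
time_s: 11.3
tcp_pos: [0.5053, -0.2396, 0.0066]
orientation: [-1.838, -1.659, -0.799]
ft_force: [1.4, 0.2, -0.5]
grip_width: 0.0218
grasp_force: 60.0
```

{"name": "move_arm", "arguments": {
  "moves": [
    [-1,0.5,0,-0.4,0,0,0],
    [-1,1.7,0,-1.6,0,0,0],
    [-1,3.4,0,-3.2,0,0,0],
    [-1,5.1,0,-4.8,0,0,0],
    [-1,6.6,0,-6.1,0,0,0]
  ]
}}

```text
time_s: 11.92
tcp_pos: [0.5058, -0.2397, 0.099]
orientation: [-1.839, -1.661, -0.8]
ft_force: [-0.0, -0.1, -0.9]
grip_width: 0.0217
grasp_force: 60.0
```

```bash
cat > tilt.py <<'E'
from plan import *
def wcloud(c):
    K=c["intrinsics"]; pz=c["z_map"]; r,cc=np.mgrid[0:420,0:560]; dx=(cc-K[0,2])/K[0,0]; dy=(r-K[1,2])/K[1,1]; th=np.hypot(dx,dy)
    k=np.where(th>0,np.tan(th)/np.maximum(th,1e-9),1)
    return (np.stack([dx*k*pz,-dy*k*pz,-pz,np.ones_like(pz)],-1)@c["pose"].T)[...,:3]
def dishstate(c,yaw):
    """dish-frame (expected from tcp) coordinates of the visible wood, from the wrist camera"""
    p,Rm=now(); u=np.r_[np.cos(yaw),np.sin(yaw),0]; v=np.r_[-np.sin(yaw),np.cos(yaw),0]
    o=p-.060*Rm[:,2]-np.r_[0,0,.040]-GX*u
    W=wcloud(c)-o; E=np.stack([W@u,W@v,W[...,2]],-1); E[c["z_map"]<=0]=9
    return o,E
E
python3 - <<'E'
from tilt import *
c=optics.get_image("wrist"); o,E=dishstate(c,YD); cv2.imwrite("pics/w2.png",c["image"]); print("dish expected",o, robot.sense()["ft_force"],robot.sense()["wrist_torque"])
for n,m in (("floor",(abs(E[...,0])<.07)&(abs(E[...,1])<.05)&(abs(E[...,2]-.005)<.035)),):
    Q=E[m]; A=np.c_[Q[:,:2],np.ones(len(Q))]
    for _ in range(5):
        k=np.linalg.lstsq(A,Q[:,2],rcond=None)[0]; e=abs(A@k-Q[:,2]); A,Q=A[e<.006],Q[e<.006]
    print(n,len(Q),k)
m=(E[...,2]>.045)&(E[...,2]<.075)&(abs(E[...,0])<.1)&(abs(E[...,1])<.07); print("rim",cv2.minAreaRect((E[m][:,:2]*1000).astype(np.float32)))
for x in(-.08,.08):
    s=E[(abs(E[...,0]-x)<.012)&(abs(E[...,1])<.05)&(E[...,2]>.02)&(E[...,2]<.1)]; print(x,len(s),np.percentile(s[:,2],97) if len(s) else "")
p,r=now(); q,Rg=p,ori(YD); u=np.r_[np.cos(YG),np.sin(YG),0]
far,Rf=tcp(L-.17*u+[0,0,.09],YG)
far2,_=tcp(L-.17*u+[0,0,.035],YG); s0,_=tcp(L-.115*u+[0,0,.035],YG); s1,_=tcp(L-.042*u+[0,0,.035],YG)
print("far",far,hop(p,r,far,Rf),"down",hop(far,Rf,far2,Rf),"near",hop(far2,Rf,s0,Rf),"stop",hop(s0,Rf,s1,Rf),s1)
E
```

```text
dish expected [ 0.5142 -0.1665  0.1026] [ 0.4948 -1.0392  0.5989] [-0.7439  0.0622 -0.0899]
floor 12377 [-0.0015 -0.0011  0.0023]
rim ((-9.644035339355469, -0.2740516662597656), (180.7012939453125, 120.3311996459961), 0.009592886082828045)
-0.08 6614 0.05797875401540827
0.08 4137 0.05714232553740102
far [ 0.4741 -0.009   0.0891] (array([14.65, -5.63, 17.36]), array([-0.056,  0.004,  0.06 ])) down (array([-4.02,  0.  ,  3.75]), array([0., 0., 0.])) near (array([ 3.75, -0.  ,  4.02]), array([0., 0., 0.])) stop (array([ 4.98, -0.  ,  5.34]), array([0., 0., 0.])) [0.4976 0.1169 0.0341]
```

View pics/w2.png

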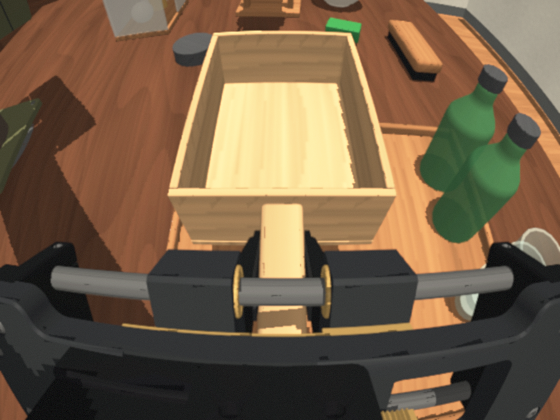

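The dish is held level and centred: handle at (250,282) between the pads, bowl empty. I carry it to in front of the chute.

{"name": "move_arm", "arguments": {
  "moves": [
    [-1,1.5,-0.6,1.7,-0.006,0,0.006],
    [-1,4.4,-1.7,5.2,-0.017,0,0.018],
    [-1,7.8,-3,9.2,-0.03,0,0.032],
    [-1,11.2,-4.3,13.3,-0.043,0,0.046],
    [-1,14.6,-5.6,17.4,-0.056,0.004,0.06]
  ]
}}

```text
time_s: 12.6
tcp_pos: [0.4726, -0.0062, 0.0846]
orientation: [-1.915, -1.585, -0.832]
ft_force: [1.0, -0.7, -0.9]
grip_width: 0.0219
grasp_force: 60.0
```

{"name": "move_arm", "arguments": {
  "moves": [
    [-1,-0.7,0,0.7,0,0,0],
    [-1,-1.8,0,1.7,0,0,0],
    [-1,-3,0,2.8,0,0,0],
    [-1,-4,0,3.75,0,0,0],
    [-1,-4,0,3.75,0,0,0]
  ]
}}

```text
time_s: 13.22
tcp_pos: [0.4719, -0.0074, 0.028]
orientation: [-1.914, -1.582, -0.829]
ft_force: [-0.5, 0.1, -1.8]
grip_width: 0.0216
grasp_force: 60.0
```

```bash
python3 - <<'E'
from tilt import *
p,r=now(); u=np.r_[np.cos(YG),np.sin(YG),0]; Rf=ori(YG)
for x in(-.17,-.10,-.042): print(x,hop(p,r,tcp(L+x*u+[0,0,.037],YG)[0],Rf))
s=robot.sense(); print(s["ft_force"],s["wrist_torque"])
c=optics.get_image("wrist"); cv2.imwrite("pics/w3.png",c["image"]); S=optics.get_image("side"); 
E=wcloud(c)-L; v=np.r_[-np.sin(YG),np.cos(YG),0]; e=np.stack([E@u,E@v,E[...,2]],-1)
m=(c["z_map"]>0)&(e[...,0]>-.05)&(e[...,0]<.05)&(abs(e[...,1])<.06)&(e[...,2]>.06)&(e[...,2]<.16); Q=e[m]
for z in np.arange(.06,.16,.01):
    q=Q[abs(Q[:,2]-z)<.005]; print(round(z,2),len(q),np.percentile(q,[3,50,97],axis=0).tolist() if len(q)>10 else "")
E
```

```text
-0.17 (array([ 0.51,  0.23, -0.63]), array([-0.005, -0.005, -0.007]))
-0.1 (array([5.26, 0.23, 4.51]), array([-0.005, -0.005, -0.007]))
-0.042 (array([9.2 , 0.23, 8.77]), array([-0.005, -0.005, -0.007]))
[-0.4567  0.0651 -1.7877] [-0.7788  0.2342  0.0347]
0.06 0 
0.07 0 
0.08 428 [[-0.016983645986796362, -0.030593749923773058, 0.07806209056837193], [-0.013914710049646742, -0.0020907702349334516, 0.0816162344014409], [-0.010391239925703972, 0.026285257148261663, 0.08484311291240094]]
0.09 147 [[-0.011931385273411543, -0.029648117345806108, 0.0850501681601549], [-0.010046902135932205, -0.0032018627889022332, 0.08615749273939849], [-0.00786862226911713, 0.026361806473854676, 0.08735636522854136]]
0.1 0 
0.11 0 
0.12 0 
0.13 0 
0.14 0 
0.15 0
```

View pics/w3.png

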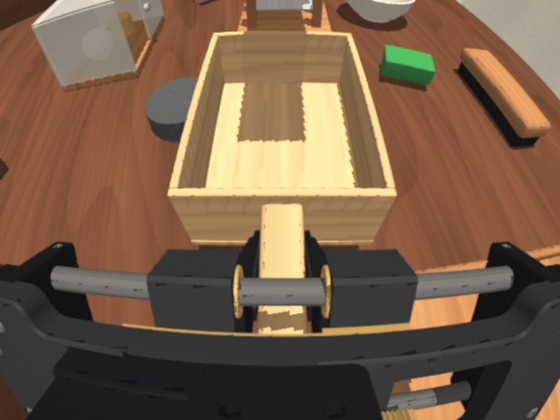

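The paddle edge is seen above the far wall at (8,285) and measures 14 mm in front of the lip, 78 mm up, and centred. My lip pose is confirmed, so I approach and push gently.

{"name": "move_arm", "arguments": {
  "moves": [
    [-1,1.2,0.1,0.4,-0.001,-0.001,-0.002],
    [-1,2.3,0.1,1.5,-0.003,-0.003,-0.004],
    [-1,3.4,0.2,2.6,-0.004,-0.004,-0.006],
    [-1,4.5,0.2,3.7,-0.005,-0.005,-0.007],
    [-1,5.3,0.2,4.5,-0.005,-0.005,-0.007]
  ]
}}

```text
time_s: 13.95
tcp_pos: [0.4872, 0.0615, 0.0379]
orientation: [-1.916, -1.597, -0.834]
ft_force: [-0.2, 1.1, -1.4]
grip_width: 0.0217
grasp_force: 60.0
```

```bash
python3 - <<'E'
from tilt import *
p,r=now(); u=np.r_[np.cos(YG),np.sin(YG),0]; Rf=ori(YG)
for x in(-.10,-.06,-.044,-.040): print(x,hop(p,r,tcp(L+x*u+[0,0,.037],YG)[0],Rf))
s=robot.sense(); print(s["ft_force"],s["ft_force"]@u)
E
```

```text
-0.1 (array([-0.24,  0.  ,  0.  ]), array([0.   , 0.002, 0.004]))
-0.06 (array([2.49, 0.01, 2.92]), array([0.   , 0.002, 0.004]))
-0.044 (array([3.58, 0.02, 4.09]), array([0.   , 0.002, 0.004]))
-0.04 (array([3.86, 0.02, 4.38]), array([0.   , 0.002, 0.004]))
[-0.1616  1.1264 -1.4157] 1.0774052674446066
```

{"name": "move_arm", "arguments": {
  "moves": [
    [-1,0.5,0,0.7,0,0,0],
    [-1,1.2,0,1.5,0,0,0.002],
    [-1,1.9,0,2.3,0,0.001,0.003],
    [-1,2.6,0,3,0,0.002,0.004],
    [-1,3.2,0,3.7,0,0.002,0.004]
  ]
}}

```text
time_s: 14.58
tcp_pos: [0.4964, 0.1085, 0.0356]
orientation: [-1.918, -1.591, -0.834]
ft_force: [-0.9, -2.8, -3.8]
grip_width: 0.0216
grasp_force: 60.0
```

{"name": "move_arm", "arguments": {
  "moves": [
    [-1,0.1,0,0.1,0,0,0],
    [-1,0.2,0,0.2,0,0,0],
    [-1,0.3,0,0.3,0,0,0],
    [-1,0.4,0,0.4,0,0,0],
    [-1,0.4,0,0.4,0,0,0]
  ]
}}

```text
time_s: 15.2
tcp_pos: [0.4973, 0.1136, 0.0361]
orientation: [-1.918, -1.59, -0.834]
ft_force: [-1.1, -3.8, -5.0]
grip_width: 0.0217
grasp_force: 60.0
```

```bash
cat > chk.py <<'E'
from tilt import *
import sys
p,r=now(); u=np.r_[np.cos(YG),np.sin(YG),0]; Rf=ori(YG)
g=p-.060*r[:,2]-[0,0,.04]-GX*u; print("dish in disp frame x",(g-L)@u,"z",g[2])
s=robot.sense(); print(s["time_s"],s["ft_force"]@u,s["ft_force"],s["wrist_torque"])
c=optics.get_image("wrist"); o,E=dishstate(c,YG); m=(abs(E[...,0])<.075)&(abs(E[...,1])<.052)
print("in bowl px above .018:",(m&(E[...,2]>.018)&(E[...,2]<.09)).sum(),"of",m.sum())
cv2.imwrite("pics/%s.png"%sys.argv[1],c["image"])
for l in spotter.spot_point(c,"block1"): print(round(l["score"],2),np.round(l["at"]))
E
python3 chk.py w4
```

```text
dish in disp frame x -0.04523390766808832 z 0.03697649300318786
15.2 -3.9283952367203425 [-1.0681 -3.7967 -4.9592] [-2.0147  0.511  -0.0183]
in bowl px above .018: 12157 of 18222
0.84 [150. 429.]
0.78 [156. 282.]
0.73 [195. 283.]
0.72 [ 18. 195.]
0.62 [113. 278.]
```

View pics/w4.png

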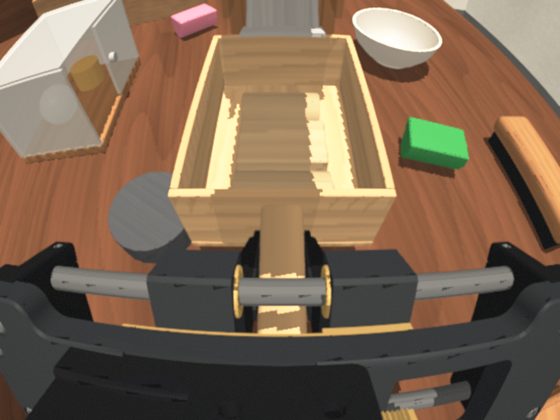

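The bowl shows what look like three blocks in a row at (108,278), (143,282) and (178,283). I'll confirm that the chute is empty and that nothing sticks up before backing out.

```bash
cat > prof.py <<'E'
from tilt import *
import sys
yaw=YG if sys.argv[1]=="g" else YD
c=optics.get_image("wrist"); o,E=dishstate(c,yaw)
for x in np.arange(-.075,.08,.01):
    q=E[(abs(E[...,0]-x)<.005)&(abs(E[...,1])<.045)&(E[...,2]<.12)&(E[...,2]>-.02)]
    b=q[q[:,2]>.012]
    print(round(x,3),len(q),"z",np.percentile(q[:,2],[10,50,90]).round(3),"blk y",np.percentile(b[:,1],[3,97]).round(3) if len(b)>9 else "")
s=robot.sense(); print(s["time_s"],s["ft_force"],s["wrist_torque"])
E
python3 prof.py g; python3 - <<'E'
from tilt import *
p=optics.get_image("scene")
for l in spotter.spot_point(p,"block1"): print(round(l["score"],2),np.round(l["at"]),world(p,l["at"]))
cv2.imwrite("pics/sc.png",cv2.resize(p["image"][200:300,280:390],(770,600)))
E
```

```text
-0.075 714 z [0.044 0.044 0.045] blk y [-0.029  0.026]
-0.065 799 z [0.039 0.039 0.041] blk y [-0.029  0.026]
-0.055 286 z [0.034 0.036 0.038] blk y [-0.029  0.026]
-0.045 1968 z [0.027 0.035 0.037] blk y [-0.029  0.026]
-0.035 1222 z [0.004 0.036 0.037] blk y [-0.029  0.026]
-0.025 1152 z [0.004 0.035 0.036] blk y [-0.029  0.027]
-0.015 1015 z [0.004 0.035 0.036] blk y [-0.029  0.026]
-0.005 230 z [0.003 0.004 0.034] blk y [-0.019  0.027]
0.005 1457 z [0.004 0.029 0.033] blk y [-0.028  0.028]
0.015 939 z [0.003 0.034 0.035] blk y [-0.028  0.028]
0.025 496 z [0.003 0.033 0.083] blk y [-0.029  0.026]
0.035 595 z [0.003 0.083 0.084] blk y [-0.03   0.026]
0.045 602 z [0.003 0.081 0.101] blk y [-0.044  0.042]
0.055 461 z [0.003 0.08  0.093] blk y [-0.041  0.037]
0.065 679 z [0.002 0.003 0.091] blk y [-0.041  0.037]
0.075 5219 z [0.006 0.031 0.053] blk y [-0.042  0.042]
15.35 [-0.7121 -3.7686 -4.9008] [-2.0761  0.5339  0.0301]
0.82 [348. 376.] [0.5478 0.4901 0.0348]
0.81 [239. 298.] [0.5088 0.1612 0.0768]
0.76 [231. 291.] [0.5052 0.1295 0.0752]
0.64 [319. 399.] [0.4494 0.4776 0.0338]
0.54 [287. 259.] [0.6627 0.1839 0.0328]
0.47 [255. 304.] [0.5651 0.2396 0.1727]
```

View pics/sc.png

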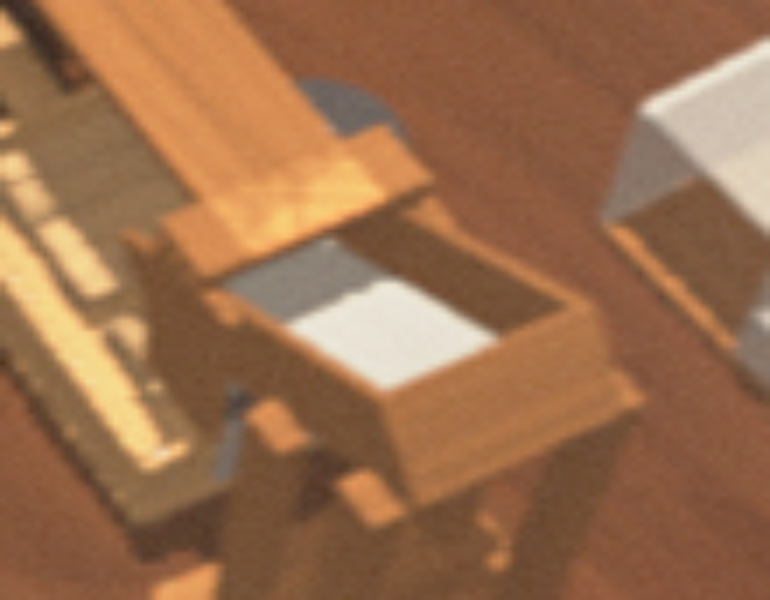

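The chute is empty and the three blocks sit in the bowl below the rim, so I back straight out.

{"name": "move_arm", "arguments": {
  "moves": [
    [-1,-0.4,0,-0.4,0,0,0],
    [-1,-1.5,0,-1.6,0,0,0],
    [-1,-2.9,0,-3.1,0,0,0],
    [-1,-4.3,0,-4.6,0,0,0],
    [-1,-5.7,0,-6.1,0,0,0]
  ]
}}

```text
time_s: 16.08
tcp_pos: [0.482, 0.0306, 0.0367]
orientation: [-1.917, -1.589, -0.837]
ft_force: [-0.3, 0.3, -3.6]
grip_width: 0.0216
grasp_force: 60.0
```

```bash
python3 prof.py g; python3 - <<'E'
from tilt import *
p,r=now(); u=np.r_[np.cos(YG),np.sin(YG),0]; Rf=ori(YG); Rg=ori(YD)
a,_=tcp(L-.19*u+[0,0,.075],YG); b,_=tcp(D+[0,.02,.06],YD); 
print(hop(p,r,a,Rf),hop(a,Rf,b,Rg),b)
E
```

```text
(array([-1.24, -0.1 , -6.83]), array([ 0.004,  0.   , -0.001])) (array([-12.88,   6.95, -12.79]), array([ 0.06 ,  0.   , -0.056])) [ 0.5054 -0.2197  0.0671]Traceback (most recent call last):
  File "prof.py", line 8, in <module>
    print(round(x,3),len(q),"z",np.percentile(q[:,2],[10,50,90]).round(3),"blk y",np.percentile(b[:,1],[3,97]).round(3) if len(b)>9 else "")
                                ~~~~~~~~~~~~~^^^^^^^^^^^^^^^^^^^
    return _quantile_unchecked(
        a, q, axis, out, overwrite_input, method, keepdims, weights)
    return _ureduce(a,
                    func=_quantile_ureduce_func,
    ...<5 lines>...
                    overwrite_input=overwrite_input,
                    method=method)
    r = func(a, **kwargs)
    result = _quantile(arr,
                       quantiles=q,
    ...<2 lines>...
                       out=out,
                       weights=wgt)
    slices_having_nans = np.isnan(arr[-1, ...])
                                  ~~~^^^^^^^^^
IndexError: index -1 is out of bounds for axis 0 with size 0
```

{"name": "move_arm", "arguments": {
  "moves": [
    [-1,-0.2,0,-0.9,0,0,0],
    [-1,-0.5,0,-2.4,0,0,0],
    [-1,-0.8,0,-4.2,0,0,0],
    [-1,-1.1,-0.1,-5.8,0,0,0],
    [-1,-1.2,-0.1,-6.8,0.004,0,0]
  ]
}}

```text
time_s: 16.75
tcp_pos: [0.4704, -0.0263, 0.0746]
orientation: [-1.916, -1.591, -0.831]
ft_force: [0.8, -0.3, -2.7]
grip_width: 0.0216
grasp_force: 60.0
```

{"name": "move_arm", "arguments": {
  "moves": [
    [-1,-0.6,0.3,-0.6,0.003,0,-0.003],
    [-1,-2,1.1,-2,0.01,0,-0.009],
    [-1,-3.6,1.9,-3.6,0.017,0,-0.016],
    [-1,-5.2,2.8,-5.2,0.024,0,-0.022],
    [-1,-6.8,3.7,-6.8,0.032,0,-0.03]
  ]
}}

```text
time_s: 17.38
tcp_pos: [0.4891, -0.1271, 0.0696]
orientation: [-1.872, -1.626, -0.812]
ft_force: [0.8, -0.1, -2.3]
grip_width: 0.0217
grasp_force: 60.0
```

```bash
python3 - <<'E'
from tilt import *
p,r=now(); Rg=ori(YD); D2=D+[0,0,0]
b,_=tcp(D+[0,0,.05],YD); g,_=tcp(D,YD); print(p,hop(p,r,b,Rg),hop(b,Rg,g,Rg),robot.sense()["ft_force"])
c=optics.get_image("wrist"); o,E=dishstate(c,np.arctan2(r[1,2],r[0,2]))
s=E[(abs(E[...,1])<.05)]
for x in(-.083,.083):
    q=E[(abs(E[...,0]-x)<.008)&(abs(abs(E[...,1])-.045)<.01)&(E[...,2]>.03)&(E[...,2]<.09)]; print(x,len(q),np.percentile(q[:,2],95) if len(q) else "")
for sgn in(-1,1):
    q=E[(abs(E[...,1]-sgn*.0575)<.004)&(abs(E[...,0])<.085)&(E[...,2]>.03)&(E[...,2]<.09)]
    if len(q)>20: print("side rim slope",np.polyfit(q[:,0],q[:,2],1),len(q))
q=E[(abs(E[...,0])<.07)&(abs(abs(E[...,1])-.043)<.006)&(E[...,2]<.012)&(E[...,2]>-.03)]; print("floor",len(q),np.polyfit(q[:,0],q[:,2],1) if len(q)>20 else "")
E
```

```text
[ 0.4891 -0.1271  0.0696] (array([-8.36,  3.18, -7.15]), array([ 0.025, -0.001, -0.027])) (array([-3.66,  0.  ,  3.41]), array([0., 0., 0.])) [ 0.8134 -0.14   -2.2527]
-0.083 2497 0.05993539678509112
0.083 1276 0.05804759192543049
side rim slope [-0.0348  0.0495] 3135
side rim slope [-0.0376  0.0497] 3135
floor 2808 [-0.0085  0.0039]
```

{"name": "move_arm", "arguments": {
  "moves": [
    [-1,-1,0.4,-0.9,0.003,0,-0.003],
    [-1,-3,1.1,-2.6,0.009,0,-0.01],
    [-1,-5,1.9,-4.3,0.015,0,-0.016],
    [-1,-7,2.7,-6,0.021,0,-0.023],
    [-1,-8.4,3.2,-7.2,0.025,0,-0.027]
  ]
}}

```text
time_s: 18.05
tcp_pos: [0.5054, -0.2405, 0.0572]
orientation: [-1.837, -1.658, -0.8]
ft_force: [0.3, -0.1, -2.6]
grip_width: 0.0218
grasp_force: 60.0
```

{"name": "move_arm", "arguments": {
  "moves": [
    [-1,-0.4,0,0.4,0,0,0],
    [-1,-1.2,0,1.1,0,0,0],
    [-1,-2,0,1.9,0,0,0],
    [-1,-2.6,0,2.4,0,0,0],
    [-1,-2.6,0,2.4,0,0,0]
  ]
}}

```text
time_s: 18.68
tcp_pos: [0.5049, -0.239, 0.0215]
orientation: [-1.836, -1.656, -0.799]
ft_force: [0.2, -0.2, -2.5]
grip_width: 0.0217
grasp_force: 60.0
```

```bash
python3 - <<'E'
from tilt import *
p,r=now(); Rg=ori(YD); g=np.r_[.5053,-.2396,.0066]; print(p,hop(p,r,g,Rg),robot.sense()["ft_force"])
E
```

```text
[ 0.5049 -0.239   0.0215] (array([-1.13,  0.05,  0.97]), array([-0.001, -0.002, -0.   ])) [ 0.2217 -0.2422 -2.5187]
```

{"name": "move_arm", "arguments": {
  "moves": [
    [-1,-0.3,0,0.25,0,0,0],
    [-1,-0.6,0,0.5,0,0,0],
    [-1,-0.8,0,0.7,0,0,0],
    [-1,-1,0,0.85,0,0,0],
    [-1,-1.07,0,0.92,0,0,0]
  ]
}}

```text
time_s: 19.3
tcp_pos: [0.5053, -0.2404, 0.0084]
orientation: [-1.837, -1.658, -0.8]
ft_force: [-0.4, -1.0, -1.9]
grip_width: 0.022
grasp_force: 60.0
```

{"name": "move_arm", "arguments": {
  "moves": [
    [-1,-0.05,0,0.05,0,0,0],
    [-1,-0.1,0,0.09,0,0,0],
    [-1,-0.14,0,0.12,0,0,0],
    [-1,-0.14,0,0.12,0,0,0],
    [-1,-0.14,0,0.12,0,0,0]
  ]
}}

```text
time_s: 19.92
tcp_pos: [0.5054, -0.2406, 0.0073]
orientation: [-1.837, -1.658, -0.801]
ft_force: [-1.7, -3.5, 4.4]
grip_width: 0.0218
grasp_force: 60.0
```

Contact with the tray (+4 N). Releasing slowly and backing off along the tool axis.

{"name": "move_arm", "arguments": {
  "moves": [
    [1,0,0,0,0,0,0],
    [1,0,0,0,0,0,0],
    [1,0,0,0,0,0,0],
    [1,0,0,0,0,0,0],
    [1,0,0,0,0,0,0]
  ]
}}

```text
time_s: 20.55
tcp_pos: [0.5053, -0.2405, 0.0063]
orientation: [-1.838, -1.658, -0.8]
ft_force: [0.3, -0.4, -0.5]
grip_width: 0.0663
grasp_force: 0.0
```

{"name": "move_arm", "arguments": {
  "moves": [
    [1,0,0,0,0,0,0],
    [1,0,0,-0.5,0,0,0],
    [1,0,0,-2.5,0,0,0],
    [1,0,0,-5.5,0,0,0],
    [1,0,0,-9,0,0,0]
  ]
}}

```text
time_s: 21.18
tcp_pos: [0.4984, -0.3074, 0.0692]
orientation: [-1.838, -1.658, -0.8]
ft_force: [-0.1, -0.0, 0.0]
grip_width: 0.0953
grasp_force: 0.0
```

{"name": "move_arm", "arguments": {
  "moves": [
    [1,0,0,-3,0,0,0],
    [1,1,0,-7,0,0,0],
    [1,2,0,-11,0,0,0],
    [1,3,0,-13,0,0,0],
    [1,3,0,-13,0,0,0]
  ]
}}

```text
time_s: 21.8
tcp_pos: [0.4912, -0.3817, 0.1805]
orientation: [-1.841, -1.662, -0.8]
ft_force: [0.3, -0.2, -0.5]
grip_width: 0.0957
grasp_force: 0.0
```

```bash
python3 - <<'E'
from tilt import *
P={n:optics.get_image(n) for n in("wrist","scene","side")}
p=P["scene"]; W=wcloud(P["wrist"]); u=np.r_[np.cos(YD),np.sin(YD),0]; v=np.r_[-u[1],u[0],0]
E=W-D; E=np.stack([E@u,E@v,E[...,2]],-1)
m=(E[...,2]>.05)&(E[...,2]<.07)&(abs(E[...,0])<.12)&(abs(E[...,1])<.08); print("rim",cv2.minAreaRect((E[m][:,:2]*1000).astype(np.float32)),np.percentile(E[m][:,2],[50,95]))
for x in np.arange(-.075,.08,.015):
    q=E[(abs(E[...,0]-x)<.007)&(abs(E[...,1])<.04)&(E[...,2]<.1)]
    if len(q): print(round(x,3),np.percentile(q[:,2],[5,50,95]).round(3))
for n in("bottle_a","glasses","polish_tin","shoe_brush","key_bowl","block1"):
    for l in spotter.spot_point(p,n)[:4]: print(n,round(l["score"],2),np.round(l["at"]))
s=robot.sense(); print(s["time_s"],s["tcp_pos"],s["ft_force"])
cv2.imwrite("pics/fin.png",np.hstack([cv2.resize(P["wrist"]["image"],(400,300)),cv2.resize(p["image"],(400,300))]))
E
```

```text
rim ((-20.77880096435547, -1.2347030639648438), (198.42782592773438, 120.80511474609375), 0.020444968715310097) [0.0581 0.0604]
-0.075 [0.036 0.037 0.039]
-0.06 [0.039 0.043 0.045]
-0.045 [0.005 0.035 0.042]
-0.03 [0.004 0.039 0.042]
-0.015 [0.004 0.033 0.037]
0.0 [0.005 0.03  0.034]
0.015 [0.005 0.036 0.037]
0.03 [0.004 0.005 0.035]
0.045 [0.004 0.005 0.006]
0.06 [0.004 0.005 0.006]
0.075 [0.004 0.033 0.059]
bottle_a 0.94 [221. 174.]
bottle_a 0.62 [203. 166.]
glasses 0.97 [182. 146.]
polish_tin 0.61 [226. 323.]
polish_tin 0.4 [160. 213.]
shoe_brush 0.8 [302. 211.]
key_bowl 0.75 [350. 293.]
key_bowl 0.44 [179. 226.]
block1 0.85 [169. 219.]
block1 0.84 [350. 375.]
block1 0.84 [319. 403.]
block1 0.63 [176. 225.]
22.25 [ 0.4907 -0.3796  0.1776] [0.0668 0.0479 0.0756]
```

View pics/fin.png

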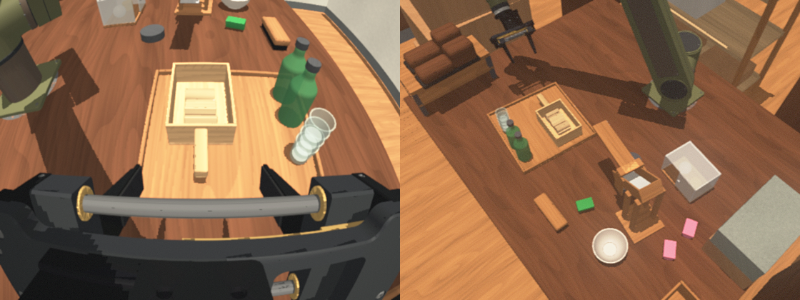

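The dish sits flat on the tray with three blocks in it, at (100,200) in the left half. The hand is clear and the other things stand where they were. Handing in.

```bash
python3 -c "
from plant import robot
print(robot.hand_in())"
```

```text
the job is handed in; nothing more can be done
None
```

The job is handed in: the dish is back flat on the tray with all three cedar blocks in it, the gripper is open and clear, and nothing else was seen to have moved (first grasp missed, second held; about 22 s used).

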